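# Rehang the lift-off cabinet door

## Task

The small glazed door of the bench cabinet has been washed and stands in the white drying stand. Lift it out and hang it back on the cabinet: with the door standing well open, lower both hinge knuckles together onto the two upright hinge pins until they sit fully home, feeling for the pins and never forcing the door down on them, then let go and swing the door shut gently against its bumpers. Leave the beaker, the bottle and the tube rack where they are.

Things in the scene. Friction and masses are not known exactly. Their poses are not given: they have to be found in the camera images.
- door: Loose glazed grey door, 12 mm thick, 0.35-0.6 kg. Origin: on the hinge axis, at the lower knuckle's underside. +x runs in its plane from hinge axis to free edge, +z up, -y is the outer face. Frame spans x 14 to 125, z -12 to 155 mm. Two knuckles (tubes 20 mm outside, 10.8 mm bore, 18 mm tall) on the axis, undersides at z 0 and 110 mm. It starts upright in the stand's slot, hinge edge towards the robot.
- door_centre (a point): Point of the door at its centre of mass along the width: 53 mm from the hinge axis, half-way up (83.5 mm below the top edge), mid-thickness; axes as the door. Grip straight above it, from above, across the 12 mm thick, 38 mm deep top rail: the door then hangs level.
- door_edge (a point): Middle of the door's free edge, 125 mm from the hinge axis, half-way up; axes as the door. A steel pull knob (14 mm diameter, 10 mm proud) stands on the outer face (-y), 15 mm in from this edge at the same height.
- hinge_place (a point): Reference point on the cabinet, 35 mm above the bench. +x straight out of the open front, +y along the front away from the hinge side, +z up. The hung door's origin has x 0, z 0 here and y between 4 and 22 mm: the pins' strip is clamped anywhere in its slots and its y is not reported: find it by feel or eye. Door shut: its +x lies along this +y; a quarter open: along this +x.
- upper_place (a point): As hinge_place, but for the upper knuckle, 110 mm higher. At each level a steel lug (16 mm diameter, 10 mm thick) carries an upright pin, 8 mm diameter, 14 mm tall, tip chamfered 1 mm, 18 mm out from the front; both on one vertical axis. The lower knuckle cannot pass the upper lug: come in from the front, just above the pin tips. Resting on tips, the door is 14 mm high; over 14 mm off, knuckles drop beside the pins.
- cabinet: Fixed grey bench cabinet lacking its door: 140 deep (x), 160 wide (y), 180 mm high; origin at its underside's centre; open front at x +70 mm, facing +x. hinge_place is at (88, -68, 35) mm. Two rubber bumpers on the front at y 50 mm, heights 30 and 165 mm, stop the door parallel to the front. The hung door turns freely, has no latch or spring, stays where left.
- stand: Fixed white drying stand; origin at the centre of its underside; base plate 100 (x) by 100 (y) by 10 mm; two walls along x, 80 mm long, tops 60 mm above the bench, form a slot 14.5 mm wide in which the door stands on the base plate.
- beaker: Bystander: glass beaker 70 mm across, 95 mm tall, origin at its underside. Leave alone.
- bottle: Bystander: white bottle 60 mm across, 150 mm tall, origin at its underside. Leave alone.
- rack: Bystander: grey tube rack 70 x 120 x 45 mm, origin at its underside. Leave alone.

How it is judged:
By the outcome, as a careful person would: the job done as asked, in the order asked, and still so for the second after the job is handed in, with the robot touching nothing.
It also fails if it takes over 72 s, if anything falls off the work surface, if the arm or the gripper's body presses on something with over 40 N, if the wrist force passes 120 N, or if a joint passes its speed limit or range.

## Robot

A 6-joint arm with a two-finger parallel gripper is mounted at the origin on the work surface. World frame = base frame: x ahead of the robot, y to its left, z up, the work surface at z = 0. Lengths are in m, angles in rad, forces in N, time in s.
With the tool pointing down it reaches from about 0.4 to 0.925 m from the base axis. Payload 3.4 kg.
Tool frame: the origin (TCP) lies at the very end of the fingers, on their centre line; the grasp point (between the pads) lies 19 mm behind it (manip.tcp_to_grasp is the z of the grasp point in the tool frame, in m); z points along the fingers, y is the direction in which the jaws open and shut (so a half turn about z gives the same grasp; the last joint's range is limited). The gripper opens to 85 mm and grips with 20 to 120 N. Pads are 22 mm wide; open, the fingers measure 114 mm over their backs; the gripper's body (76 mm by 85 mm) begins 54 mm behind the grasp point. The pads swing forward as they close: fully open they stand 13 mm farther back than shut.
Start: joints at [1.044, 0.307, 1.506, -0, 1.328, -0.073], TCP at [0.252, 0.517, 0.231] pointing down, gripper open.
Joint ranges: [-3.12, 3.12], [-1.05, 2.28], [0.14, 2.33], [-1.42, 4.57], [0.1, 2.73], [-2.68, 2.68]. Speed limits (rad/s): [2.57, 2.57, 3.14, 3.14, 3.14, 3.14].

## Interface

Orientations are given as a rotation vector (axis times angle).
In Python, from cell import manip, eoat, eyes, ticket, models, sensors gives the robot as it stands. The module is installed in compiled form; this text tells all that it offers. Calls block until the motion is done:
- manip.move_ptp(position, orientation): joint-space move of the TCP to a pose.
- manip.servo_line(position, velocity=0.15, ori=None): straight line of the TCP; ori=None keeps the orientation; velocity is the mean speed in m/s.
- manip.set_joints(angles): joint-space move.
- eoat.open_gripper() and eoat.gripper_close(squeeze=None): open the fingers fully, or close them until they stop; squeeze is the grip in N (None keeps the last).
- manip.wait(seconds).
- manip.inverse_kinematics(position, orientation): joint angles nearest the present ones, or None.
- eyes.snapshot(name): name is "scene" or "top"; returns the picture (400x640x3 uint8, blue, green, red); there is no depth.
- eyes.camera_info(name): a dict with "camera_matrix" (3x3 intrinsics, pixels), "view" (4x4, takes a point from world to camera coordinates). Camera axes: x right, y up, looking along -z (the intrinsics and any distortion apply to the point x, -y, -z); pixel columns grow to the right and rows downward; lengths in m; the calibration is good to about 2 mm. A picture is of the moment at which its call begins. camera_info takes no time and is no camera call.
A pose or a line that the arm cannot do raises manip.MotionError and nothing moves.
- ticket.sign_off(): hands the job in, once; it reports no verdict.
Trained networks look in the newest picture that a camera, given by its name, has taken for a name from the list of things; names that differ only in an ending like _2 or _b are one class to them, and where a whole thing is asked for, a point or a joint stands for the part that bears it (a point fixed in the world has none). Each returns a list of dicts, best first, with "confidence" (0 to 1); they miss things now and then, are a little off and sometimes report something else, mostly with a low value. They report only what shows in the picture. A call takes as long as a camera call.
- models.boxes_of(camera, target): "bbox" ([left, top, right, bottom] in pixels, round what is visible of it).
Readings, each from a call of its own:
- sensors.get_time(): time.
- sensors.get_qpos(): joint angles.
- sensors.get_qd(): joint speeds.
- sensors.get_tau(): joint torques, N m.
- sensors.get_ee_pos(): TCP position.
- sensors.get_eef_rot(): TCP orientation.
- sensors.get_ft_force(): force on the tool from outside, world axes, zero at the start.
- sensors.get_ft_torque(): the same for the moment, N m.
- sensors.get_width(): opening from 0.0 (shut) to 1.0 (fully open).
Only numpy, scipy, OpenCV 4.12 (cv2) and the standard library are available. Lean on these libraries where they do the work, as an engineer would, in place of code of your own. Each camera call takes 0.05 s, during which the arm holds its last target.

## Working session

There is one attempt and no reset: what is moved stays moved. The work goes in short steps, each a Python script; the robot and the scene stay as the last script left them, time stands still between calls to the robot, and variables do not carry over. Pictures are saved under pics/ and viewed, and the job is handed in when it is done.

```bash
mkdir -p pics; ls; python3 - <<'E'
from cell import manip, eoat, eyes, ticket, models, sensors
import cv2, numpy as np
np.set_printoptions(precision=4,suppress=True)
for c in ("scene","top"):
    im=eyes.snapshot(c); cv2.imwrite(f"pics/{c}0.png",im)
    i=eyes.camera_info(c); print(c,{k:(np.array(v) if not isinstance(v,str) else v) for k,v in i.items()})
    for t in ("door","cabinet","stand","beaker","bottle","rack"):
        r=models.boxes_of(c,t); print(t,[(np.round(d["bbox"],1).tolist(),round(d["confidence"],2)) for d in r[:2]])
print(sensors.get_time(), sensors.get_eef_rot(), manip.tcp_to_grasp)
E
```

```text
pics
scene {'camera_matrix': array([[425.5914,   0.    , 324.5231],
       [  0.    , 425.5914, 202.4569],
       [  0.    ,   0.    ,   1.    ]]), 'view': array([[ 0.0171,  0.9998, -0.0056, -0.0758],
       [-0.7988,  0.0171,  0.6014,  0.3448],
       [ 0.6014, -0.0058,  0.799 , -1.5049],
       [ 0.    ,  0.    ,  0.    ,  1.    ]])}
door [([197.5, 184.5, 222.2, 256.0], 0.77)]
cabinet [([305.8, 140.9, 374.6, 228.1], 0.89)]
stand [([198.4, 216.8, 235.1, 258.1], 0.69), ([200.1, 179.6, 219.1, 254.4], 0.56)]
beaker [([426.9, 189.4, 458.7, 232.1], 0.62)]
bottle [([416.1, 258.4, 447.4, 306.6], 0.66)]
rack [([234.0, 164.6, 279.6, 195.0], 0.89), ([301.9, 137.5, 378.6, 232.5], 0.46)]
top {'camera_matrix': array([[429.0165,   0.    , 321.9107],
       [  0.    , 429.0165, 202.4349],
       [  0.    ,   0.    ,   1.    ]]), 'view': array([[-0.0099, -0.9999,  0.013 ,  0.0813],
       [ 0.9968, -0.0088,  0.08  , -0.5285],
       [-0.0799,  0.0138,  0.9967, -0.9393],
       [ 0.    ,  0.    ,  0.    ,  1.    ]])}
door [([450.7, 150.8, 497.0, 226.6], 0.64)]
cabinet [([253.5, 193.0, 356.7, 290.3], 0.83)]
stand [([430.8, 169.6, 466.6, 217.3], 0.78)]
beaker [([151.8, 199.2, 194.8, 231.0], 0.61)]
bottle []
rack [([389.2, 265.0, 451.3, 307.8], 0.71)]
0.7 [0.7067 3.0611 0.0001] -0.0187
```

```bash
python3 - <<'E'
import cv2
a=cv2.imread("pics/top0.png"); b=cv2.imread("pics/scene0.png")
cv2.imwrite("pics/t_full.png",a); 
cv2.imwrite("pics/t_door.png",cv2.resize(a[140:260,400:520],None,fx=5,fy=5,interpolation=cv2.INTER_CUBIC))
cv2.imwrite("pics/t_cab.png",cv2.resize(a[170:310,230:390],None,fx=4,fy=4,interpolation=cv2.INTER_CUBIC))
cv2.imwrite("pics/s_cab.png",cv2.resize(b[130:280,180:390],None,fx=3.8,fy=3.8,interpolation=cv2.INTER_CUBIC))
E
```

```text
(no output)
```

View pics/t_full.png

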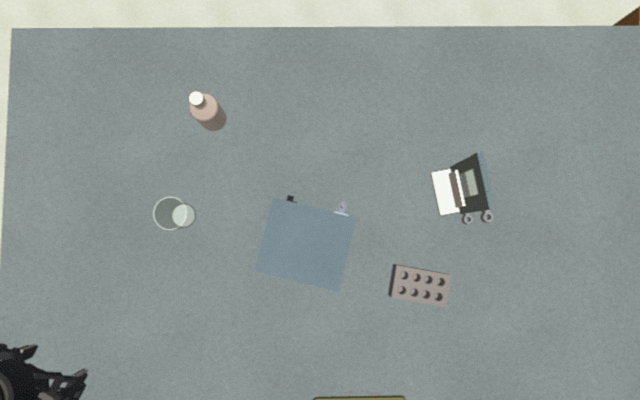

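View pics/scene0.png

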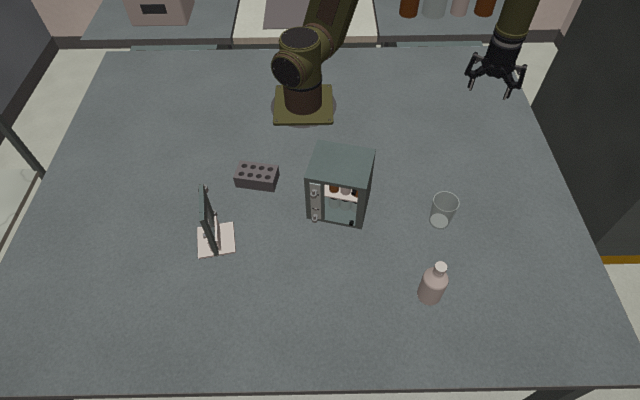

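View pics/t_door.png

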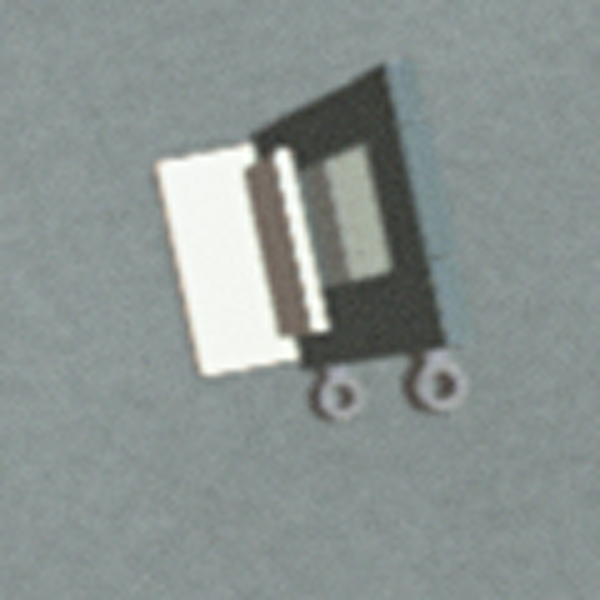

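View pics/t_cab.png

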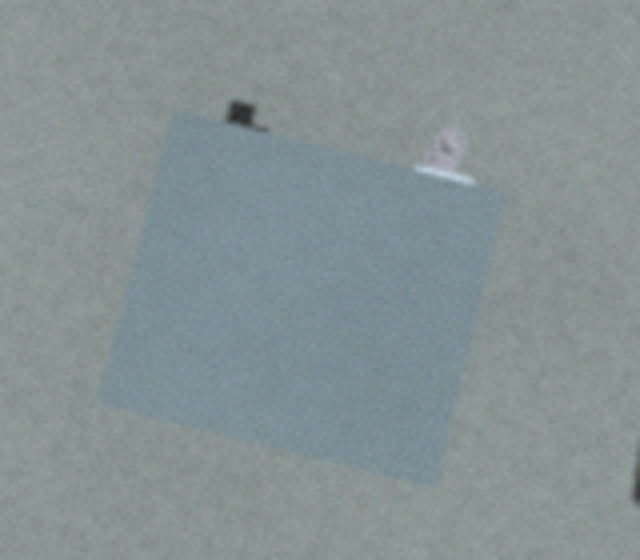

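View pics/s_cab.png

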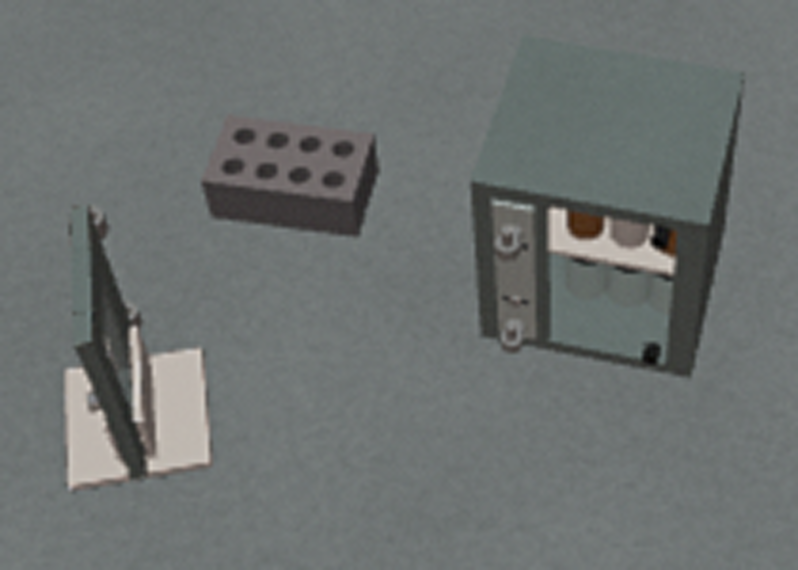

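```bash
cat > h.py <<'E'
from cell import manip, eoat, eyes, ticket, models, sensors
import cv2, numpy as np
from scipy.optimize import least_squares
from scipy.spatial.transform import Rotation as R
np.set_printoptions(precision=4,suppress=True)
CI={c:eyes.camera_info(c) for c in ("scene","top")}
def proj(c,P):
    P=np.atleast_2d(P); K=np.array(CI[c]["camera_matrix"]); V=np.array(CI[c]["view"])
    q=P@V[:3,:3].T+V[:3,3]; q=q*[1,-1,-1]; q=q@K.T; return q[:,:2]/q[:,2:]
def unproj(c,uv,z):
    K=np.array(CI[c]["camera_matrix"]); V=np.array(CI[c]["view"])
    d=np.linalg.inv(K)@[uv[0],uv[1],1]; d=d*[1,-1,-1]
    d=V[:3,:3].T@d; o=-V[:3,:3].T@V[:3,3]; return o+d*(z-o[2])/d[2]
def tf(p,L):  # p=(x,y,yaw) z in L
    L=np.atleast_2d(L); c,s=np.cos(p[2]),np.sin(p[2])
    return np.c_[p[0]+c*L[:,0]-s*L[:,1],p[1]+s*L[:,0]+c*L[:,1],L[:,2]]
E
cat > fit.py <<'E'
from h import *
k="proj"
cabT=np.array([[70,80,180],[70,-80,180],[-70,-80,180],[-70,80,180]])/1e3
uvT=np.array([[273,197.5],[356.2,217.5],[340,291.7],[255,271.2]])
cabS=np.array([[-70,-80,180],[-70,80,180],[70,80,180],[70,-80,180],[70,-80,0],[70,80,0]])/1e3
uvS=np.array([[318.2,140],[375.5,149.2],[367.4,188.4],[304.5,178.2],[307.1,218.7],[362.1,228.9]])
def f(p,w=(1,1)): return np.r_[w[0]*(proj("top",tf(p,cabT))-uvT).ravel(),w[1]*(proj("scene",tf(p,cabS))-uvS).ravel()]
for w in ((1,1),(1,0),(0,1)):
    s=least_squares(f,[.55,0,0],args=(w,)); print("cab",w,s.x,np.degrees(s.x[2])); 
    if w==(1,1): print(s.fun.reshape(-1,2)); cab=s.x
for z,uv in ((.155,(341.8,206.2)),): 
    P=unproj("top",uv,z); c,sn=np.cos(cab[2]),np.sin(cab[2]); d=P[:2]-cab[:2]
    print("pin",P,"cab local",c*d[0]+sn*d[1],-sn*d[0]+c*d[1])
dL=np.array([[125,6,177],[125,-6,177],[14,6,177],[14,-6,177],[0,0,150],[0,0,40]])/1e3
uvD=np.array([[477.2,152.4],[482,151.6],[488.6,209.6],[493.4,209],[488,216.8],[468,219.2]])
for L in (dL,):
    s=least_squares(lambda p:(proj("top",tf(p,L))-uvD).ravel(),[.55,-.3,0]); print("door",s.x,np.degrees(s.x[2])); print(s.fun.reshape(-1,2))
print("scene proj door",proj("scene",tf(s.x,dL)))
st=np.array([[400+156/5,140+160/5],[400+203/5,140+376/5]])
for u in st: print(unproj("top",u,.01))
E
python3 fit.py
```

```text
cab (1, 1) [ 0.4401  0.1101 -0.24  ] -13.751030054712789
[[-0.8274 -0.3331]
 [-0.4132 -0.7154]
 [-1.1205 -0.6948]
 [-0.9167 -0.1789]
 [-1.7278 -1.1871]
 [-0.2637 -1.1584]
 [-0.786  -0.161 ]
 [-0.9868 -0.7261]
 [-0.7358 -0.2139]
 [-0.2148 -0.1931]]
cab (1, 0) [ 0.4392  0.1085 -0.241 ] -13.807996326301875
cab (0, 1) [ 0.4421  0.1122 -0.2441] -13.987488974512635
pin [0.5108 0.04   0.155 ] cab local 0.08536573008280941 -0.05124229999923607
door [ 0.4873 -0.2426  0.1678] 9.613460006311353
[[-0.7818 -0.0814]
 [ 0.575  -0.3683]
 [-0.111   0.1656]
 [ 1.3058 -0.3558]
 [-0.5773  0.3925]
 [-0.5005  0.2855]]
scene proj door [[203.9467 219.2675]
 [198.7442 220.0606]
 [203.2271 183.3012]
 [198.3462 184.0019]
 [203.2304 186.2152]
 [212.4988 211.315 ]]
[ 0.5975 -0.174   0.01  ]
[ 0.4987 -0.1924  0.01  ]
```

```bash
sed -i 's/^uvT=\(.*\)$/uvT=\1-.4/; s/^uvS=\(.*\)$/uvS=\1-.4/; s/^uvD=\(.*\)$/uvD=\1-.4/; s/(341.8,206.2)/(341.4,205.8)/' fit.py; python3 fit.py | grep -E "cab|door|pin"
cat >> h.py <<'E'
def ori(yaw,flip=False):
    "tool z down, tool y along +/- door y for door yaw"
    y=np.array([-np.sin(yaw),np.cos(yaw),0])*(-1 if flip else 1); z=np.array([0,0,-1.]); x=np.cross(y,z)
    return R.from_matrix(np.c_[x,y,z]).as_rotvec()
E
python3 - <<'E'
from h import *
for fl in (0,1):
    for n,p,y in (("pick",(.539,-.234,.3),.168),("place",(.563,.028,.2),-.24)):
        print(fl,n,manip.inverse_kinematics(list(p),list(ori(y,fl))))
E
```

```text
cab (1, 1) [ 0.4402  0.11   -0.241 ] -13.810057137540054
cab (1, 0) [ 0.4399  0.1093 -0.241 ] -13.805873496416567
cab (0, 1) [ 0.4407  0.1111 -0.2441] -13.985061663757104
pin [0.5116 0.0408 0.155 ] cab local 0.08590680804453052 -0.05024386158879697
door [ 0.4881 -0.2419  0.1676] 9.601516217674794
scene proj door [[204.2084 219.5397]
0 pick [-0.4815  0.2814  1.3692  0.      1.491  -2.2203]
0 place [-0.0252  0.3168  1.5757 -0.      1.2491 -1.356 ]
1 pick [-0.4815  0.2814  1.3692  0.      1.491   0.9213]
1 place [-0.0252  0.3168  1.5757 -0.      1.2491  1.7856]
```

```bash
python3 - <<'E'
from h import *
yaw=.1676; g=np.array([.4881+.053*np.cos(yaw), -.2419+.053*np.sin(yaw)]); o=ori(yaw,True)
p=sensors.get_ee_pos(); 
manip.servo_line([p[0],p[1],.30],velocity=.3)
manip.move_ptp([g[0],g[1],.26],o)
print(sensors.get_time(),sensors.get_ee_pos(),sensors.get_ft_force())
cv2.imwrite("pics/t1.png",eyes.snapshot("top")); cv2.imwrite("pics/s1.png",eyes.snapshot("scene")[100:300,120:420])
E
python3 -c "
import cv2
a=cv2.imread('pics/t1.png')[120:260,380:540];cv2.imwrite('pics/t1c.png',cv2.resize(a,None,fx=4,fy=4,interpolation=2))"
```

```text
3.9083 [ 0.5407 -0.2322  0.2601] [ 0.1041 -0.6739 -0.4713]
```

View pics/t1c.png

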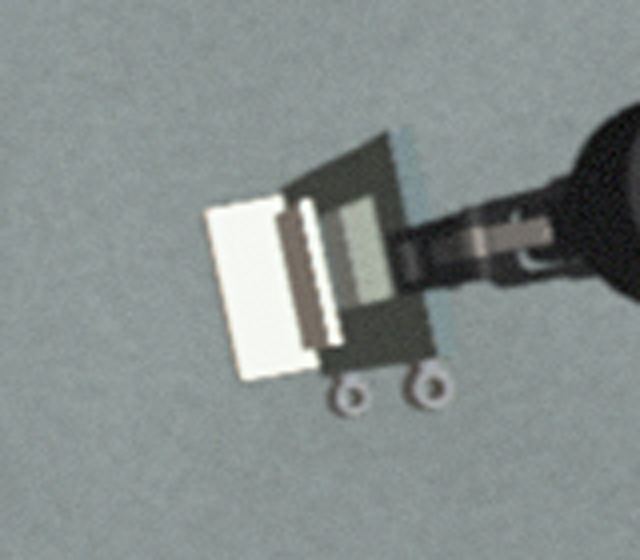

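View pics/s1.png

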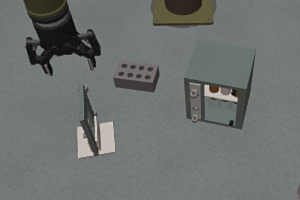

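```bash
python3 - <<'E'
from h import *
yaw=.1676; g=np.array([.4881+.053*np.cos(yaw), -.2419+.053*np.sin(yaw)])
manip.servo_line([g[0],g[1],.142],velocity=.12)
print(sensors.get_ee_pos(),sensors.get_ft_force())
eoat.gripper_close(60)
f0=sensors.get_ft_force(); print("closed",sensors.get_width(),f0,sensors.get_ft_torque(),sensors.get_ee_pos())
manip.servo_line([g[0],g[1],.152],velocity=.04)
print(sensors.get_ft_force(),sensors.get_ft_torque(),sensors.get_width())
manip.servo_line([g[0],g[1],.225],velocity=.15)
manip.wait(.3)
print(sensors.get_time(),sensors.get_ft_force(),sensors.get_ft_torque(),sensors.get_width(),sensors.get_ee_pos())
t=eyes.snapshot("top")[120:260,380:540]; s=eyes.snapshot("scene")[120:280,150:310]
cv2.imwrite("pics/t2.png",cv2.resize(t,None,fx=3,fy=3,interpolation=2)); cv2.imwrite("pics/s2.png",cv2.resize(s,None,fx=3.5,fy=3.5,interpolation=2))
E
```

```text
[ 0.541  -0.2334  0.1427] [0.0513 0.189  0.6502]
closed 0.13215731369442238 [ 0.4997 -0.1102  2.4204] [-0.1153  0.0033  0.0151] [ 0.5406 -0.2333  0.1423]
[ 0.4379 -0.8965 -3.505 ] [-0.1572 -0.0682 -0.0082] 0.1326340099751696
7.1417 [ 0.7018  0.3885 -5.7856] [ 0.0562  0.0099 -0.0183] 0.13761547917823416 [ 0.5398 -0.2328  0.2239]
```

View pics/t2.png

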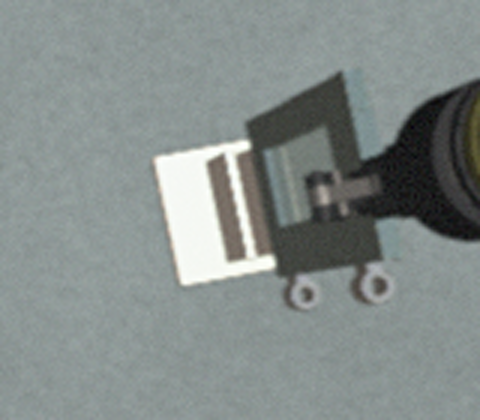

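View pics/s2.png

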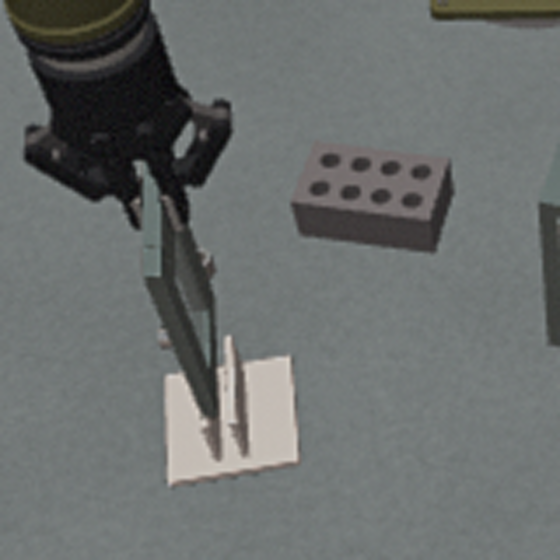

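```bash
cat >> h.py <<'E'
CAB=np.array([.4402,.1100,-.241]); CY=CAB[2]
U=np.array([np.cos(CY),np.sin(CY)]); N=np.array([-np.sin(CY),np.cos(CY)])
OC=ori(CY,True)
HZ=.1203  # tcp z above door origin
def go(hx,hz,v=.1,ori_=None):
    "put door origin (hinge axis) at xy hx (world), z hz, door along U"
    g=np.asarray(hx)+.053*U; manip.servo_line([g[0],g[1],hz+HZ],velocity=v,ori=ori_)
def where():
    p=np.array(sensors.get_ee_pos()); return np.r_[p[:2]-.053*U,p[2]-HZ]
E
python3 - <<'E'
from h import *
pin=np.array([.5127,.0405])
go(pin+.06*U,.105,.2,list(OC))
go(pin+.06*U,.056,.15)
manip.wait(.3)
print(sensors.get_time(),where(),sensors.get_ft_force(),sensors.get_ft_torque(),sensors.get_eef_rot(),OC)
t=eyes.snapshot("top")[140:290,260:420]; s=eyes.snapshot("scene")[130:270,250:410]
cv2.imwrite("pics/t3.png",cv2.resize(t,None,fx=4,fy=4,interpolation=2)); cv2.imwrite("pics/s3.png",cv2.resize(s,None,fx=4,fy=4,interpolation=2))
E
```

```text
9.4667 [0.5717 0.0261 0.0572] [-1.1023  0.3979 -5.2014] [ 0.0174  0.0132 -0.0376] [-3.1187  0.3776 -0.0034] [ 3.1188 -0.3776  0.    ]
```

View pics/t3.png

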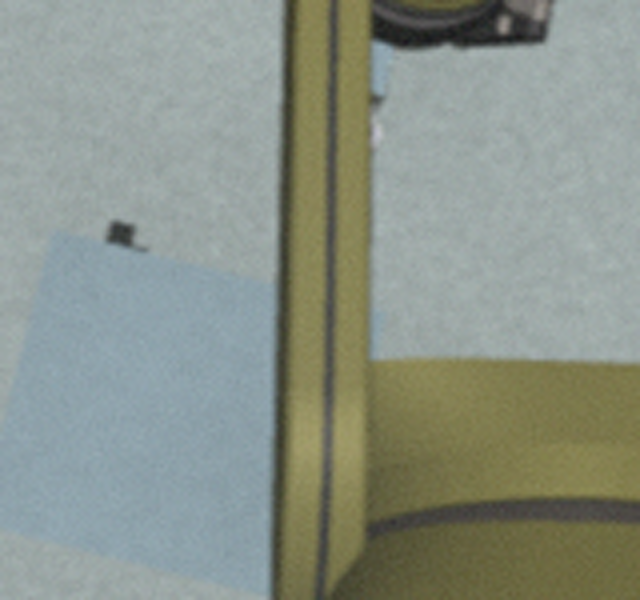

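View pics/s3.png

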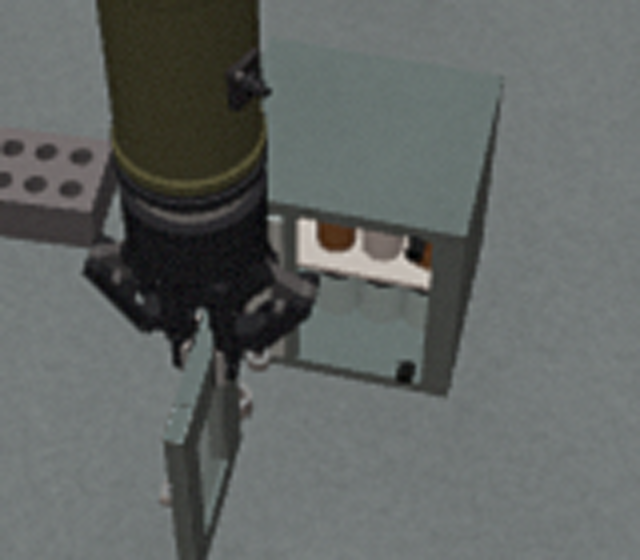

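```bash
python3 - <<'E'
from h import *
a=cv2.imread("pics/top0.png"); b=cv2.imread("pics/scene0.png")
A=cv2.resize(a[190:225,325:365],None,fx=16,fy=16,interpolation=2)
B=cv2.resize(b[175:225,300:330],None,fx=12,fy=12,interpolation=2)
def mark(I,c,P,o,f,col):
    for q in proj(c,P):
        q=(q-o+.5)*f-.5; cv2.drawMarker(I,tuple(int(round(v)) for v in q),col,0,12,1)
for ly,col in ((-.0502,(0,0,255)),):
    for off,col in ((0,(0,0,255)),):
        P=tf(CAB,[[.088,ly,.035],[.088,ly,.049],[.088,ly,.145],[.088,ly,.159],[.07,-.08,.18]])
        mark(A,"top",P[2:],(325,190),16,col); mark(B,"scene",P,(300,175),12,col)
cv2.imwrite("pics/A.png",A); cv2.imwrite("pics/B.png",B)
E
```

```text
(no output)
```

View pics/A.png

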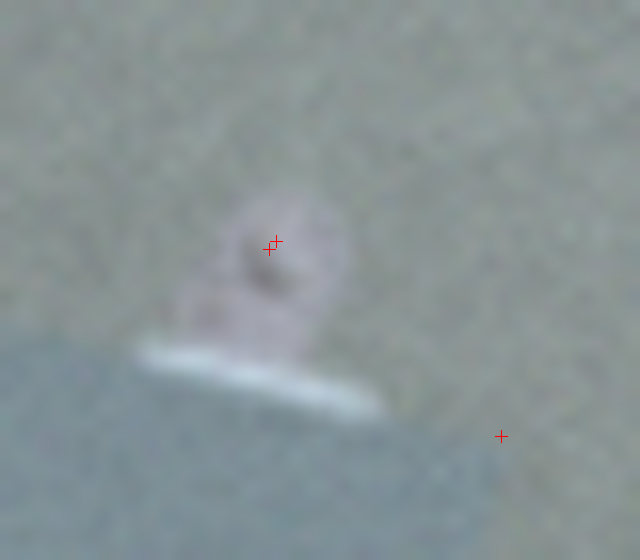

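View pics/B.png

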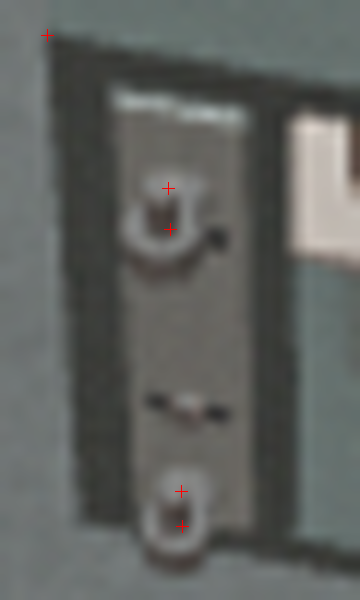

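```bash
python3 - <<'E'
from h import *
tcp=np.array([.5398,-.2328]); yaw=.1676; u=np.array([np.cos(yaw),np.sin(yaw)]); n=np.array([-u[1],u[0]])
for uv,z in (((375,286),.2316),((303,293),.1216)):
    q=np.array(uv)/3+[380,120]-.33; P=unproj("top",q,z); d=tcp-P[:2]; print(P,d@u,d@n)
print(tf(CAB,[[.088,-.0519,0]]))
E
```

```text
[ 0.4874 -0.2404  0.2316] 0.05293722650939157 -0.001298785654212341
[ 0.4883 -0.2404  0.1216] 0.05204442487826029 -0.0011003453092727955
[[0.5133 0.0386 0.    ]]
```

```bash
cat >> h.py <<'E'
def lower(xy,z0,z1,f0,thr=3.,step=.001,v=.03):
    z=z0
    while z>z1+1e-6:
        z-=step; go(xy,z,v)
        f=np.array(sensors.get_ft_force())-f0
        if f[2]>thr or np.hypot(f[0],f[1])>8: break
    return z,f
E
python3 - <<'E'
from h import *
pin=np.array([.5133,.0380])
f0=np.array(sensors.get_ft_force())
for d in (.04,.02,.01,.0):
    go(pin+d*U,.0545,.08)
    f=np.array(sensors.get_ft_force())-f0; print(d,where(),f)
    if np.abs(f).max()>6: print("contact"); break
else:
    manip.wait(.2); f0=np.array(sensors.get_ft_force()); np.save("f0.npy",f0)
    t=sensors.get_time()
    z,f=lower(pin,.0545,.044,f0)
    print("low",z,f,where(),sensors.get_ft_torque(),t,sensors.get_time())
E
```

```text
0.04 [0.5518 0.0286 0.0546] [ 0.0665  0.4397 -1.8866]
0.02 [0.5326 0.0333 0.0547] [-0.9032 -0.575  -0.4492]
0.01 [0.5225 0.0357 0.0545] [-0.3627  0.7525 -1.0391]
0.0 [0.5126 0.0381 0.0544] [-0.4631  0.1944 -1.519 ]
low 0.04349999999999999 [-1.4575  0.0577  0.5065] [0.5132 0.038  0.0434] [ 0.0095 -0.0164  0.0296] 11.1083 13.8583
```

```bash
python3 - <<'E'
from h import *
pin=np.array([.5133,.0380]); f0=np.load("f0.npy")
z,f=lower(pin,.0435,.0315,f0,thr=3)
print("low",z,f,where(),sensors.get_ft_torque(),sensors.get_time())
s=eyes.snapshot("scene")[130:270,250:410]
cv2.imwrite("pics/s4.png",cv2.resize(s,None,fx=4,fy=4,interpolation=2))
E
```

```text
low 0.03449999999999999 [-0.1542 -0.3199  3.6891] [0.5136 0.038  0.0348] [0.0233 0.1538 0.0137] 16.1083
```

View pics/s4.png

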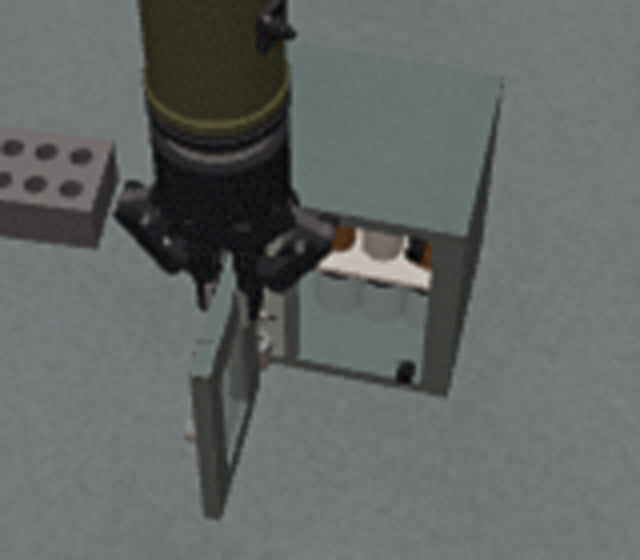

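```bash
python3 - <<'E'
from h import *
pin=np.array([.5133,.0380]); f0=np.load("f0.npy")
for k in range(1,5):
    go(pin+.001*k*U,.0345,.03); f=np.array(sensors.get_ft_force())-f0; print(k,f,f[:2]@U,where())
    if abs(f[:2]@U)>5: break
go(pin,.0347,.05)
f=np.array(sensors.get_ft_force())-f0; print(f,where())
eoat.open_gripper(); manip.wait(.2)
print(sensors.get_width(),sensors.get_time(),sensors.get_ft_force())
s=eyes.snapshot("scene")[130:270,250:410]
cv2.imwrite("pics/s5.png",cv2.resize(s,None,fx=4,fy=4,interpolation=2))
E
```

```text
1 [-1.6969  0.0429  6.7319] -1.658054926552229 [0.514  0.0379 0.0347]
2 [-5.2638  2.4219  9.5871] -5.689669627753043 [0.5141 0.0378 0.0346]
[-1.5625 -0.3194  5.8077] [0.5137 0.0379 0.0348]
1.0002717876516607 17.8167 [0.0144 0.1479 0.6244]
```

View pics/s5.png

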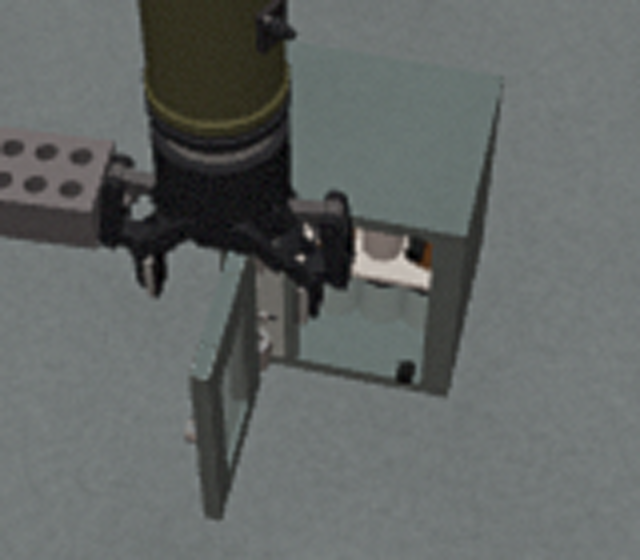

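```bash
cat >> h.py <<'E'
H=np.array([.5137,.0379])
def push_pose(a,d,r=.095,z=.163):
    th=CY+a; ux=np.array([np.cos(th),np.sin(th)]); uy=np.array([-ux[1],ux[0]])
    p=H+r*ux-d*uy; return [p[0],p[1],z],list(ori(th,True))
def line(a,d,v,**k):
    p,o=push_pose(a,d,**k); manip.servo_line(p,velocity=v,ori=o)
def pic(n):
    s=eyes.snapshot("scene")[130:270,250:410]
    cv2.imwrite(f"pics/{n}.png",cv2.resize(s,None,fx=4,fy=4,interpolation=2))
E
python3 - <<'E'
from h import *
p=np.array(sensors.get_ee_pos()); 
manip.servo_line([p[0],p[1],.27],velocity=.12)
eoat.gripper_close(20)
line(0,.06,.15,z=.27)
line(0,.06,.15)
print(sensors.get_time(),sensors.get_ft_force(),sensors.get_width())
pic("s6")
E
```

```text
21.25 [-0.2061 -0.0042 -0.3973] -0.0014966849929416348
```

View pics/s6.png

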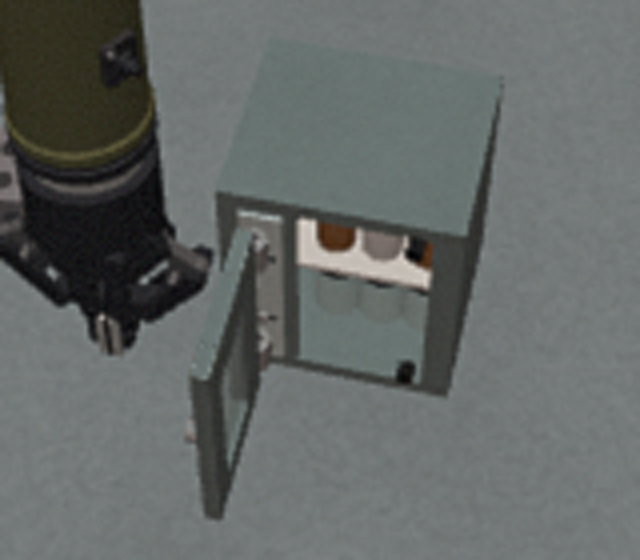

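```bash
python3 - <<'E'
from h import *
line(0,.023,.05); print(sensors.get_ft_force())
for a in range(5,61,5):
    line(np.radians(a),.021,.045); f=np.array(sensors.get_ft_force())
    if np.linalg.norm(f)>5: print("force",a,f); break
print(a,sensors.get_time(),f)
pic("s7")
E
```

```text
[ 0.1669  0.7921 -0.3636]
60 26.3333 [-0.5227 -0.0799 -0.0817]
```

View pics/s7.png

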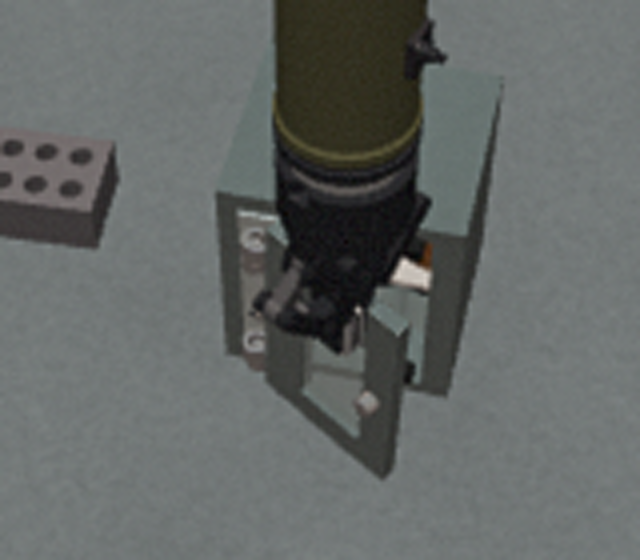

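```bash
python3 - <<'E'
from h import *
for a in range(63,79,3):
    line(np.radians(a),.021,.03); f=np.array(sensors.get_ft_force())
    if f[:2]@U>3: break
print(a,f)
while a<100:
    a+=1; line(np.radians(a),.021,.015); f=np.array(sensors.get_ft_force())
    if f[:2]@U>2.5: break
print(a,sensors.get_time(),f,f[:2]@U)
pic("s8")
E
```

```text
78 [-0.2271 -0.0997 -0.5362]
92 32.0167 [ 5.6811 -2.3385 -4.0206] 6.07503920746919
```

View pics/s8.png

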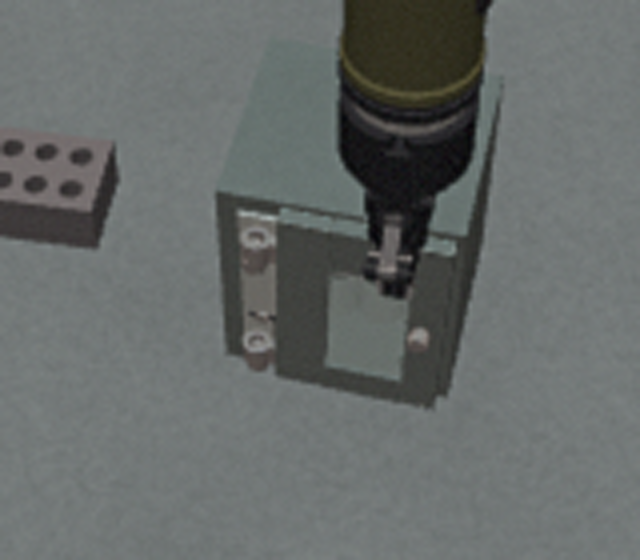

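```bash
python3 - <<'E'
from h import *
a=np.radians(92)
line(a,.025,.01); line(a,.08,.08); line(a,.08,.15,z=.30)
p,o=push_pose(a,.08); manip.servo_line([p[0]+.1,p[1]-.3,.32],velocity=.3)
manip.wait(.5)
print(sensors.get_time(),sensors.get_ft_force(),sensors.get_qd())
pic("s9")
t=eyes.snapshot("top"); cv2.imwrite("pics/t9.png",cv2.resize(t[170:310,230:390],None,fx=4,fy=4,interpolation=2)); cv2.imwrite("pics/t9f.png",t)
E
```

```text
36.2333 [-0.3347 -0.4611  0.4169] [-0.0038  0.0025 -0.0021  0.0005  0.0004  0.0001]
```

View pics/s9.png

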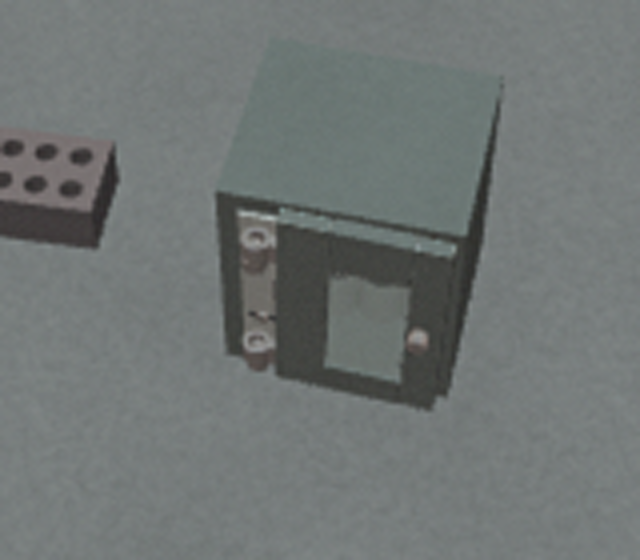

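View pics/t9.png

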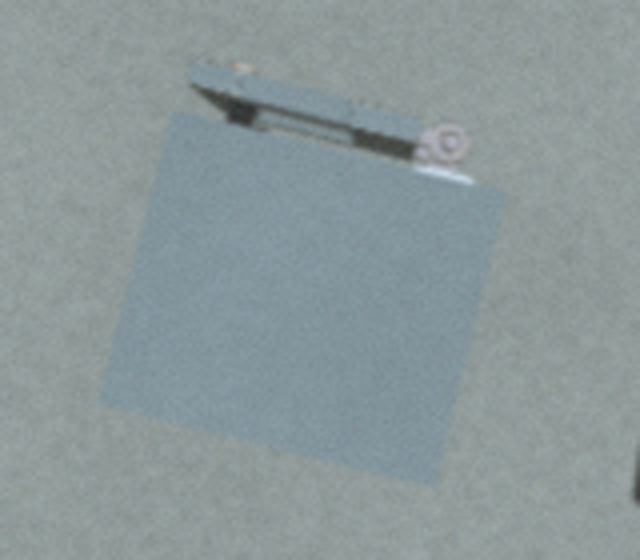

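View pics/t9f.png

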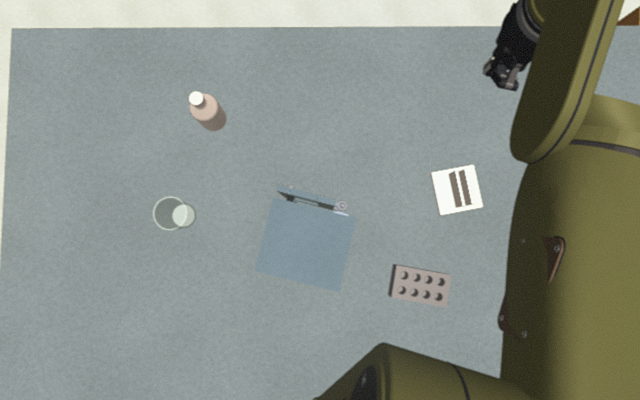

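```bash
python3 - <<'E'
from h import *
t=cv2.imread("pics/t9f.png")
A=cv2.resize(t[180:216,265:355],None,fx=8,fy=8,interpolation=2)
for da,col in ((90,(0,0,255)),(86,(0,255,0))):
    P=tf([H[0],H[1],CY+np.radians(da)],np.array([[14,6,190],[125,6,190],[125,-6,190],[14,-6,190]])/1e3)
    q=((proj("top",P)-[265,180]+.5)*8-.5).round().astype(int)
    cv2.polylines(A,[q.reshape(-1,1,2)],True,col,1)
cv2.imwrite("pics/A9.png",A)
E
```

```text
(no output)
```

View pics/A9.png

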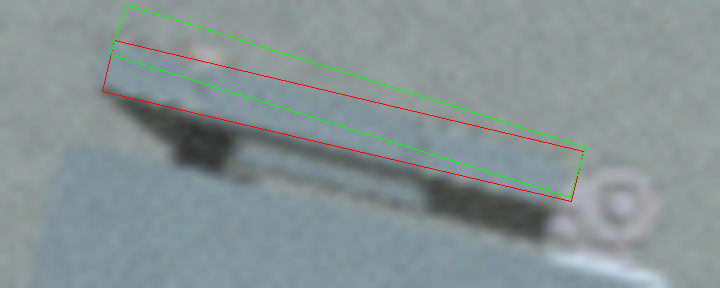

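```bash
python3 - <<'E'
from h import *
a=np.radians(90)
line(a,.08,.25,z=.30); line(a,.08,.15); line(a,.026,.05); manip.wait(.2)
f0=np.array(sensors.get_ft_force()); d=.026
while d>.012:
    d-=.0007; line(a,d,.01); f=np.array(sensors.get_ft_force())-f0; c=(np.array(sensors.get_ee_pos())[:2]-H)@U
    print(round(d,4),round(c,4),round(f[:2]@U,2))
    if f[:2]@U>2.5: break
for k in range(3): d+=.0007; line(a,d,.004)
line(a,.08,.06); line(a,.08,.15,z=.30)
p,o=push_pose(a,.08); manip.servo_line([p[0]+.1,p[1]-.3,.32],velocity=.3)
manip.wait(.3); print(sensors.get_time())
t=eyes.snapshot("top"); pic("s10")
A=cv2.resize(t[180:216,265:355],None,fx=8,fy=8,interpolation=2); cv2.imwrite("pics/A10.png",A)
E
```

```text
0.0253 0.0253 0.32
0.0246 0.0245 0.04
0.0239 0.0238 -0.15
0.0232 0.0232 0.24
0.0225 0.0224 0.68
0.0218 0.0218 -0.1
0.0211 0.021 0.04
0.0204 0.0204 -0.43
0.0197 0.0197 -0.61
0.019 0.0191 -0.11
0.0183 0.019 2.46
0.0176 0.0189 4.82
47.9417
```

View pics/A10.png

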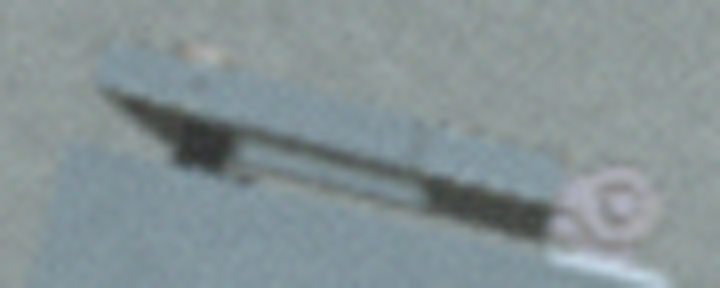

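View pics/s10.png

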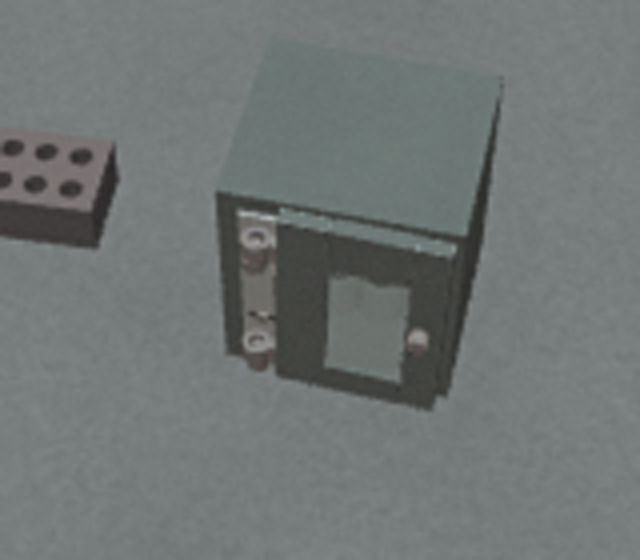

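The picture is the same after the second press: the door's top strip runs from (110,65) to (565,180), parallel to the cabinet front and against the bumper at (205,145). The knuckles sit on their lugs. The arm is clear, so I'm handing in.

```bash
python3 - <<'E'
from h import *
print(sensors.get_time(),sensors.get_ft_force(),sensors.get_qd())
ticket.sign_off()
E
```

```text
48.0417 [-0.2706  0.8914  0.9047] [-0.0052  0.0044 -0.0016  0.0003  0.0009 -0.0006]
the job is handed in; nothing more can be done
```

The door is hung on both pins and shut against its bumpers, and I handed the job in at about 48 s of the 72 s allowed.

- **Hanging:** I gripped the door's top rail and brought it to the cabinet a quarter open. I lowered it in 1 mm force-checked steps. It slid over both pins on the first try and met resistance at 34.8 mm, against a nominal 35 mm. A small sideways nudge met about 6 N, so the pins had hold of the door. The highest force I saw while seating was about 10 N, during that nudge.
- **Closing:** After letting go, I swung the door shut slowly with closed fingers. The first contact with the bumpers reached about 6 N.
- **Last checks:** One top-view overlay suggested the door might be about 1° open, which is close to measurement error. I pressed it again, reaching 4.8 N, and backed off slowly. It met a firm stop and looked the same afterwards. The final pictures show it parallel to the front with the knuckles seated and the arm clear. The beaker, bottle and rack looked unmoved in the last full view, taken before that second press.

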